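# Fit the drill-bush plate on its twin pins and lock it with the keeper

### The arm

A 6-joint arm with a two-finger parallel gripper is mounted at the origin on a cart in front of the work surface, level with it; the furniture and walls round the work are solid. World frame = base frame: x ahead of the robot, y to its left, z up, the work surface at z = 0. Lengths are in mm, angles in rad, forces in N, time in s.
With the tool pointing down it reaches from about 325 to 1000 mm from the base axis. Payload 5.1 kg.
Tool frame: the origin (TCP) lies midway between the tips of the shut fingers; the grasp point (between the pads) lies 19 mm behind it; z points along the fingers, y is the line along which they close (so a half turn about z gives the same grasp; the last joint's range is limited). The gripper opens to 85 mm and grips with 20 to 120 N. Pads are 22 mm wide; open, the fingers measure 114 mm over their backs; the gripper's body (76 mm by 85 mm) begins 54 mm behind the grasp point. The pads swing forward as they close: fully open they stand 13 mm farther back than shut.
Start: joints at [1.176, 0.124, 1.65, -0, 1.367, -0.083], TCP at [199.423, 618.64, 231.322] pointing down, gripper open.
Joint ranges: [-2.61, 2.61], [-1.02, 2.33], [0.03, 2.71], [-1.35, 4.49], [0.32, 2.68], [-2.91, 2.91]. Speed limits (rad/s): [2.57, 2.57, 3.14, 3.14, 3.14, 3.14].

### API

Orientations are given as a rotation vector (axis times angle).
In Python, from bench import telemetry, imaging, finish_job gives the robot as it stands.
- The arm moves only by the shell command python3 -m jog 'ROWS'. ROWS is JSON, a list of rows, each an object with "linear": the shift along the tool's x, y, z in m, a list of three; "turn": the turn, a rotation vector about the tool's x, y, z in rad, a list of three; "jaw": the finger opening in m, from 0 to 0.0854. A call has 1 to 20 rows; each row shifts and turns the commanded pose from where the row before left it, along the tool's axes as they then stand; what a row does not reach is not made up. A row lasts 1/8 s, in which the tool goes at most 62.5 mm and 10.7 degrees, less where a joint would pass 70% of its speed; a pose out of reach is approached as far as the arm can. A call with a gripper value outside its range is refused whole. The fingers move at their own pace and stop on an object; the grip force is fixed at half the most. Time passes only in rows, so rows that do not move let the fingers close. It gives the time, the measured TCP pose, the force, the opening and the grip force at its end, in the units of the state.
- telemetry.get_state(): the state, without advancing time (a new reading comes with each control period).
- imaging.snapshot(name): name is "scene" or "side" or "wrist"; returns (picture, depth): 384x512x3 uint8, red, green, blue; 384x512 float32, mm along the optical axis (not along the pixel's ray), 0 where there is no reading.
- imaging.calibration(name): a dict with "fov_y" (degrees; the focal length in pixels is half the picture's height over the tangent of half this angle, whatever the lens; pixels are square), "cx", "cy" (the principal point, pixels), "dist_coeffs" ([k1, k2, p1, p2, k3] as OpenCV has them; the pictures are not rectified), "cam_to_world" (4x4, takes a point from camera to world coordinates); the wrist camera has in their place "mount" (4x4, takes a point from camera to tool coordinates, whose origin is the TCP and whose axes are the flange's). Camera axes: x right, y down, z forward; pixel columns grow to the right and rows downward; lengths in mm; the calibration is good to about 2 mm. A picture is of the moment at which its call begins: read the wrist's pose just before it. calibration takes no time and is no camera call.
- finish_job(): hands the job in; it is judged then, once.
The state is a dict: "clock": time; "joint_pos": joint angles; "qd": joint speeds; "joint_efforts": joint torques, N m; "tcp_pos": TCP position; "eef_rot": TCP orientation; "wrist_force": force on the tool from outside, world axes, zero at the start; "ft_torque": the same for the moment, N m; "grip_width": opening from 0.0 (shut) to 1.0 (fully open); "grasp_force": force on a finger pad.
Only numpy, scipy, OpenCV 4.12 (cv2) and the standard library are available. Lean on these libraries where they do the work, as an engineer would, in place of code of your own. Each camera call takes 0.05 s, during which the arm holds its last target. There are 200 camera calls.

### The job

Get the drilling jig ready for the block that is already lying in it: pick up the aluminium bush plate by its wooden grip and fit it over both of the jig's upright pins until it lies fully home and flat on the two steel end blocks, feeling for the pins gently and never forcing it. Then swing the keeper all the way over the end of the plate so that the drill cannot lift it, and let go; leave the other tools where they are.

Things in the scene. Friction and masses are not known exactly. Their poses are not given: they have to be found in the camera images.
- jig: drilling jig fixed to the bench: plywood base 226 (x) x 158 (y) x 18 mm with a pale wooden block 90 x 44 x 30 mm lying in its middle (top at z = 48 mm). Origin: on the bench below the middle of the block; x along the line of the two pins, pointing away from the keeper; z up. A dark steel carriage on it has two end blocks (30 x 40 mm) at x = -65 and +65 mm, tops at z = 50 mm: the plate's seats
- seat_mid (a point): point of the jig 50 mm above its origin, at the middle of the carriage's travel. An upright steel pin, 10 mm thick, stands on each end block at jig x = -65 and +65 mm, flat tip at jig z = 70 mm, 1.5 mm bevel. A screw locks the carriage rigidly where the last job left it: both pins' jig y is the same, anywhere from -14 to +14 mm, and not reported: find it by feel or by eye
- bush_plate: aluminium plate 176 (x) x 68 (y) x 10 mm, about 0.3 kg, flat on the bench. Origin: centre of its underside, z up, x along its length. Pin holes right through on its centre line: 11.5 mm round at x = -65, slot 15.5 (x) x 11.5 (y) mm at x = +65 mm; either goes on either pin. The two raised bushes at x = -34, +34 mm are no pin holes. Home: origin at jig z = 50 mm, pins 10 mm proud
- plate_grip (a point): point in the plate's wooden grip bar, 32 mm above the plate's origin; the bar is 44 mm long (plate x), 20 mm wide (plate y), from 10 to 44 mm above the plate's underside; pinch it across its 20 mm width. Behind it stands the lathe, whose levers hang forward to world x = 0.43 m, 0.15 to 0.29 m high: carry the plate past in front of them or high
- keeper (a joint): angle (rad) of the steel keeper bar on an upright pivot at jig x = -108 mm, y = 0. 0 = open (found at 0 to 0.25): 34 mm finger to jig -y, knob to +y. Grows anticlockwise from above to its stop, 1.571 = closed: finger along jig +x over the plate's end, knob to -x. Finger's underside at jig z = 62 mm, 2 mm above a seated plate, so it passes only over a plate that is home. Friction 0.06 N m holds it
- keeper_knob (a point): middle of the keeper's upright round black knob, 45 mm from the pivot axis, at jig z = 90 mm; 15 mm thick, from jig z = 69 to 104 mm; pinch it from above or push it with the fingers along its arc
- drill_chuck: bystander: steel drill chuck on a taper, 47 mm round, 121 mm long, lying loose; origin centre of its underside
- spur_centre: bystander: small steel drive centre standing upright, 27 mm round, 76 mm tall; origin centre of its underside
- pencil: bystander: pencil, 123 mm long, 7 mm thick, lying loose along its y; origin at its middle, underside
- caliper: bystander: steel vernier caliper 220 mm long lying flat behind the jig; origin at its middle, underside

How it is judged (in metres and radians):
On the way, in this order (a step that is already met when the one before it is completed fails the run):
1. the plate lies home on both pins while the keeper is still open (z of bush_plate in the frame of jig between 0.047 and 0.0525 m and x of bush_plate in the frame of jig between -0.005 and 0.005 m and y of bush_plate in the frame of jig between -0.017 and 0.017 m and angle between bush_plate's own z axis and vertical below 0.03 rad and angle between the x axis of bush_plate and the x axis of jig, either way round below 0.05 rad and value of joint keeper below 0.6 rad), for 0.3 s.
2. the keeper is swung over the end of the plate (value of joint keeper above 1.35 rad), for 0.1 s.
At the end, for the whole second after the job is handed in: The plate rests home on both pins: underside within 2.5 mm of the end blocks, tilt under 0.03 rad, lined up with the pins within 0.05 rad and within the carriage travel; the keeper is closed over its end (over 1.35 of 1.571 rad); all released and at rest (z of bush_plate in the frame of jig between 0.047 and 0.0525 m and x of bush_plate in the frame of jig between -0.005 and 0.005 m and y of bush_plate in the frame of jig between -0.017 and 0.017 m and angle between bush_plate's own z axis and vertical below 0.03 rad and angle between the x axis of bush_plate and the x axis of jig, either way round below 0.05 rad and value of joint keeper above 1.35 rad and linear speed of bush_plate below 0.02 m/s); the robot touches nothing.
It fails at once if the plate is forced: more than 60 N between the plate and the jig (contact force between bush_plate and jig above 60 N).
It fails at once if a bystander is displaced by more than 20 mm (distance of any of drill_chuck, spur_centre, pencil, caliper from where it was at the start of the episode above 0.02 m).
It also fails if it takes over 72 s, if anything falls off the work surface, if the arm or the gripper's body presses on something with over 40 N, if the wrist force passes 120 N, or if a joint passes its speed limit or range.

## Working session

There is one attempt and no reset: what is moved stays moved. The work goes in short steps, Python scripts to look and compute and a shell command to move; the robot and the scene stay as the last step left them, time stands still between calls to the robot, and variables do not carry over. Pictures are saved under pics/ and viewed, at most 10 in all, crops included, and the job is handed in when it is done.

```bash
ls; mkdir -p pics
cat > h.py <<'E'
import numpy as np, cv2
from bench import telemetry, imaging
from scipy.spatial.transform import Rotation as R
def snap(n):
    s=telemetry.get_state(); im,d=imaging.snapshot(n); c=imaging.calibration(n)
    if 'cam_to_world' in c: T=np.array(c['cam_to_world'])
    else:
        W=np.eye(4); W[:3,:3]=R.from_rotvec(s['eef_rot']).as_matrix(); W[:3,3]=s['tcp_pos']; T=W@np.array(c['mount'])
    f=im.shape[0]/2/np.tan(np.radians(c['fov_y'])/2)
    K=np.array([[f,0,c['cx']],[0,f,c['cy']],[0,0,1]])
    return im,d,K,np.array(c['dist_coeffs'],float),T
def rays(uv,K,D):
    p=cv2.undistortPoints(np.array(uv,float).reshape(-1,1,2),K,D).reshape(-1,2)
    return np.c_[p,np.ones(len(p))]
def onplane(uv,z,K,D,T):
    r=rays(uv,K,D)@T[:3,:3].T; o=T[:3,3]; return o+r*((z-o[2])/r[:,2])[:,None]
def bydepth(uv,d,K,D,T):
    r=rays(uv,K,D); dd=np.array([d[int(round(v)),int(round(u))] for u,v in uv])
    return (r*dd[:,None])@T[:3,:3].T+T[:3,3]
def save(n,im): cv2.imwrite('pics/'+n,cv2.cvtColor(im,cv2.COLOR_RGB2BGR))
E
python3 - <<'E'
from h import *
np.set_printoptions(precision=2,suppress=True)
for n in('scene','side'):
    im,d,K,D,T=snap(n); save(n+'0.png',im); np.savez(n+'0.npz',im=im,d=d,K=K,D=D,T=T); print(n,K[0,0],D,T)
print(telemetry.get_state())
print(imaging.calibration('wrist'))
E
```

```text
pics
scene 488.7859397441178 [-0.16  0.    0.    0.    0.  ] [[ -0.9   -0.31   0.3  242.01]
 [ -0.43   0.66  -0.61 593.58]
 [ -0.01  -0.68  -0.73 893.24]
 [  0.     0.     0.     1.  ]]
side 452.7977478418864 [-0.05  0.    0.    0.    0.  ] [[   0.73   -0.59    0.34  185.08]
 [  -0.68   -0.64    0.36 -465.74]
 [   0.01   -0.49   -0.87 1063.83]
 [   0.      0.      0.      1.  ]]
{'clock': 0.1, 'joint_pos': array([ 1.18,  0.12,  1.65,  0.  ,  1.37, -0.08]), 'qd': array([-0., -0., -0.,  0.,  0.,  0.]), 'joint_efforts': array([  0.  , -42.49, -36.67,  -0.  ,   0.  ,   0.  ]), 'tcp_pos': array([199.19, 618.13, 230.15]), 'eef_rot': array([-0.49, -3.1 ,  0.  ]), 'wrist_force': array([ 0.43, -0.32,  0.32]), 'ft_torque': array([ 0.01,  0.03, -0.01]), 'grasp_force': 0.0, 'grip_width': 1.0004505460515463}
{'fov_y': 70.42492660157605, 'cx': 254.23559505327407, 'cy': 192.5393964644322, 'dist_coeffs': array([-0.02,  0.  ,  0.  ,  0.  ,  0.  ]), 'mount': array([[  -0.  ,   -0.95,   -0.31,   80.45],
       [   1.  ,   -0.  ,    0.  ,    1.1 ],
       [  -0.  ,   -0.31,    0.95, -142.88],
       [   0.  ,    0.  ,    0.  ,    1.  ]])}
```

View pics/scene0.png

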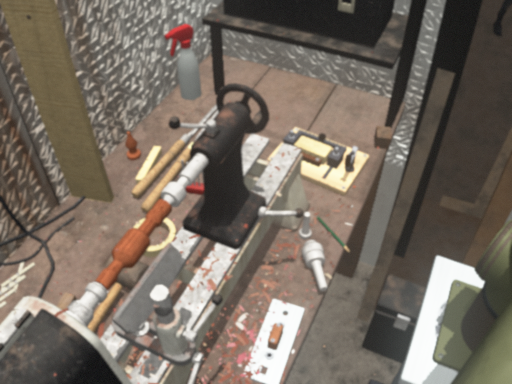

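View pics/side0.png

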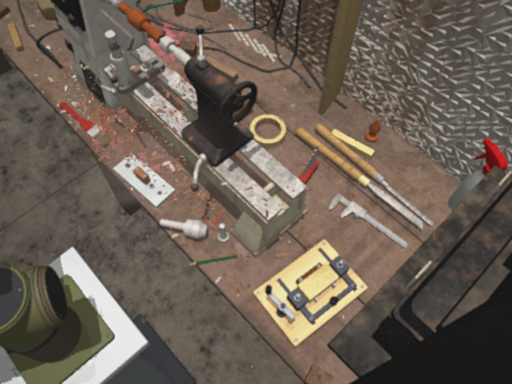

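Scene: plate at about (275,340), jig at (325,160). Side: plate at (143,179), jig at (310,290), chuck at (185,228), spur at (222,232). Next I measure the plate and the jig in the side view.

Run:
```python
from h import *
np.set_printoptions(precision=1,suppress=True)
for n,bp,bj in(('side',(105,145,180,215),(245,230,380,350)),('scene',(240,290,310,384),(270,115,380,200))):
    z=np.load(n+'0.npz'); im,d,K,D,T=[z[k] for k in('im','d','K','D','T')]
    hsv=cv2.cvtColor(im,cv2.COLOR_RGB2HSV)
    for nm,b,lo,hi,h in(('plate',bp,(0,0,150),(180,60,255),10),('jig',bj,(15,60,120),(35,255,255),18)):
        m=np.zeros(im.shape[:2],np.uint8); x0,y0,x1,y1=b
        m[y0:y1,x0:x1]=cv2.inRange(hsv,lo,hi)[y0:y1,x0:x1]
        k,l,st,_=cv2.connectedComponentsWithStats(m); i=1+np.argmax(st[1:,4])
        m=(l==i).astype(np.uint8)
        if nm=='jig': m=cv2.morphologyEx(m,cv2.MORPH_CLOSE,np.ones((5,5)))
        v,u=np.nonzero(m); W=onplane(np.c_[u,v],h,K,D,T)[:,:2].astype(np.float32)
        r=cv2.minAreaRect(W); print(n,nm,st[i],r, cv2.boxPoints(r).tolist())
z=np.load('side0.npz'); im=z['im']
a=cv2.resize(im[235:345,245:375],None,fx=4.5,fy=4.5,interpolation=cv2.INTER_CUBIC); save('jigcrop.png',a)
```

```text
side plate [ 113  153   62   53 1270] ((401.1225280761719, 188.72402954101562), (75.90425872802734, 178.74391174316406), 5.525170803070068) [[354.74169921875, 274.026611328125], [371.95172119140625, 96.11315155029297], [447.50335693359375, 103.42144775390625], [430.2933349609375, 281.33489990234375]]
side jig [ 253  239  115  108 4808] ((504.13702392578125, -332.454345703125), (161.32456970214844, 230.66064453125), 84.00626373291016) [[381.01446533203125, -400.6329345703125], [610.4141235351562, -424.71844482421875], [627.2595825195312, -264.2757568359375], [397.85992431640625, -240.19024658203125]]
scene plate [ 240  290   70   94 3432] ((400.0782165527344, 171.44107055664062), (95.33295440673828, 221.71548461914062), 0.6615398526191711) [[351.1349792480469, 281.7410888671875], [353.6948547363281, 60.040367126464844], [449.0214538574219, 61.14105224609375], [446.4615783691406, 282.8417663574219]]
scene jig [ 293  135   77   61 1254] ((487.2642822265625, -322.2496643066406), (180.31307983398438, 200.17018127441406), 84.15184783935547) [[378.5137939453125, -401.73907470703125], [577.6422119140625, -422.1348876953125], [596.0147705078125, -242.76025390625], [396.8863525390625, -222.36444091796875]]
```

View pics/jigcrop.png

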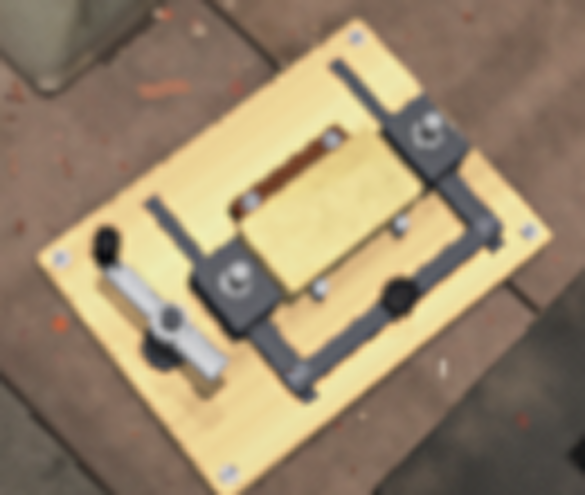

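Crop: the knob is at (105,245), the two pin tips at about (240,272) and (433,120), and the keeper is open. Before moving, I check the lever clearance near the plate and get rough pin positions.

Run:
```python
from h import *
np.set_printoptions(precision=1,suppress=True)
for n in('side','scene'):
    z=np.load(n+'0.npz'); d,K,D,T=[z[k] for k in('d','K','D','T')]
    v,u=np.mgrid[0:384,0:512]; uv=np.c_[u.ravel(),v.ravel()]; dd=d.ravel(); ok=dd>0
    P=(rays(uv,K,D)*dd[:,None])@T[:3,:3].T+T[:3,3]
    m=ok&(P[:,0]>380)&(P[:,0]<500)&(P[:,1]>-150)&(P[:,1]<420)&(P[:,2]>70)&(P[:,2]<400)
    Q=P[m]
    for y in range(-150,420,30):
        q=Q[(Q[:,1]>=y)&(Q[:,1]<y+30)]
        if len(q): print(n,y,len(q),'minx',q[:,0].min(),'z',q[:,2].min(),q[:,2].max())
z=np.load('side0.npz'); a=[z[k] for k in('K','D','T')]
p=onplane([(298.3,295.4),(341.2,261.7)],70,*a); print(p, np.degrees(np.arctan2(*(p[1]-p[0])[1::-1])))
print('knob',onplane([(245+105/4.5,235+245/4.5)],95,*a),'finger tip',onplane([(245+215/4.5,235+365/4.5)],66,*a))
print('spur/chuck/pencil',onplane([(222,238),(185,228),(215,261)],5,*a))
```

```text
side -150 156 minx 486.71521504741156 z 70.25714247298117 157.6364877325949
side -120 131 minx 440.38888552174507 z 71.30786541371106 159.33975394112576
side -90 74 minx 439.64046368546883 z 70.73935014668427 161.59101990562215
side -60 61 minx 493.57384406199856 z 99.19414380485853 162.74977393522363
side -30 116 minx 430.3064334052193 z 100.56724674440659 176.44185992722657
side 0 165 minx 442.1588691397625 z 96.64927813899487 193.50329504483705
side 30 62 minx 479.9580751333536 z 97.46422578258421 190.93503324021174
side 60 58 minx 498.719783883497 z 98.73519851552794 155.08063901723233
side 90 50 minx 498.2438048323082 z 100.0104668519599 161.156255096922
side 120 67 minx 498.2754428711284 z 96.00334098210294 159.20280058355831
side 150 53 minx 492.44258220240397 z 97.1656825331271 160.54105418203744
side 180 60 minx 494.7933917069264 z 96.65526611154155 162.66594247912735
side 210 59 minx 497.9012099012528 z 98.99502423872491 176.65731873247728
side 240 55 minx 497.7971681542172 z 101.05564521344593 160.31306030991846
side 270 106 minx 445.88525120901966 z 88.22029689856595 285.
[... 1268 characters left out ...]
9 174.52417796610143
scene 240 95 minx 498.25378169451704 z 96.88263483298283 157.1018915582464
scene 270 202 minx 445.0408781264532 z 89.03680943440395 285.28886716932516
scene 300 141 minx 453.1820997848015 z 71.61214261033808 278.9853932303507
scene 330 1520 minx 455.2729315461896 z 70.33529704553393 347.50153547787625
scene 360 694 minx 452.39305479352436 z 71.30543082338806 331.5871906019469
scene 390 16 minx 498.8245556671843 z 134.30762854379316 170.92022458557904
[[ 458.7 -330.6   70. ]
 [ 588.3 -343.4   70. ]] -5.671088817545127
knob [[ 413.5 -279.9   95. ]] finger tip [[ 417.8 -354.    66. ]]
spur/chuck/pencil [[ 441.5  -87.2    5. ]
 [ 390.4   -2.     5. ]
 [ 388.4 -121.6    5. ]]
```

```bash
python3 -m jog '[{"linear":[-0.0313,-0.0443,-0.006],"turn":[0,0,0],"jaw":0.085},{"linear":[-0.0313,-0.0443,-0.006],"turn":[0,0,0],"jaw":0.085},{"linear":[-0.0313,-0.0443,-0.006],"turn":[0,0,0],"jaw":0.085},{"linear":[-0.0313,-0.0443,-0.006],"turn":[0,0,0],"jaw":0.085},{"linear":[-0.0313,-0.0443,-0.006],"turn":[0,0,0],"jaw":0.085},{"linear":[-0.0313,-0.0443,-0.006],"turn":[0,0,0],"jaw":0.085},{"linear":[-0.0313,-0.0443,-0.006],"turn":[0,0,0],"jaw":0.085},{"linear":[-0.0313,-0.0443,-0.006],"turn":[0,0,0],"jaw":0.085},{"linear":[-0.0313,-0.0443,-0.006],"turn":[0,0,0],"jaw":0.085},{"linear":[-0.0313,-0.0443,-0.006],"turn":[0,0,0],"jaw":0.085},{"linear":[-0.0185,-0.0465,0],"turn":[0,0,0],"jaw":0.085},{"linear":[-0.0185,-0.0465,0],"turn":[0,0,0],"jaw":0.085},{"linear":[-0.0185,-0.0465,0],"turn":[0,0,0],"jaw":0.085},{"linear":[-0.0185,-0.0465,0],"turn":[0,0,0],"jaw":0.085},{"linear":[-0.0185,-0.0465,0],"turn":[0,0,0],"jaw":0.085},{"linear":[-0.0185,-0.0465,0],"turn":[0,0,0],"jaw":0.085}]'
python3 -m jog '[{"linear":[-0.0365,-0.0235,0.0225],"turn":[0,0,0],"jaw":0.085},{"linear":[-0.0365,-0.0235,0.0225],"turn":[0,0,0],"jaw":0.085},{"linear":[-0.0365,-0.0235,0.0225],"turn":[0,0,0],"jaw":0.085},{"linear":[-0.0365,-0.0235,0.0225],"turn":[0,0,0],"jaw":0.085},{"linear":[0,0,0],"turn":[0,0,0],"jaw":0.085},{"linear":[0,0,0],"turn":[0,0,0],"jaw":0.085},{"linear":[0,0,0],"turn":[0,0,0],"jaw":0.085}]'
python3 - <<'E'
from h import *
im,d,K,D,T=snap('wrist'); save('w1.png',cv2.resize(im,(768,576),interpolation=cv2.INTER_CUBIC)); np.savez('w1.npz',im=im,d=d,K=K,D=D,T=T)
E
```

```text
clock: 2.1
tcp_pos: [381.1, -200.3, 291.0]
eef_rot: [0.489, 3.103, 0.0]
wrist_force: [0.2, 0.1, -0.2]
grip_width: 0.992
grasp_force: 0.0
clock: 2.98
tcp_pos: [491.6, -332.4, 202.9]
eef_rot: [0.487, 3.102, -0.002]
wrist_force: [0.2, -0.2, -0.6]
grip_width: 0.999
grasp_force: 0.0
```

View pics/w1.png

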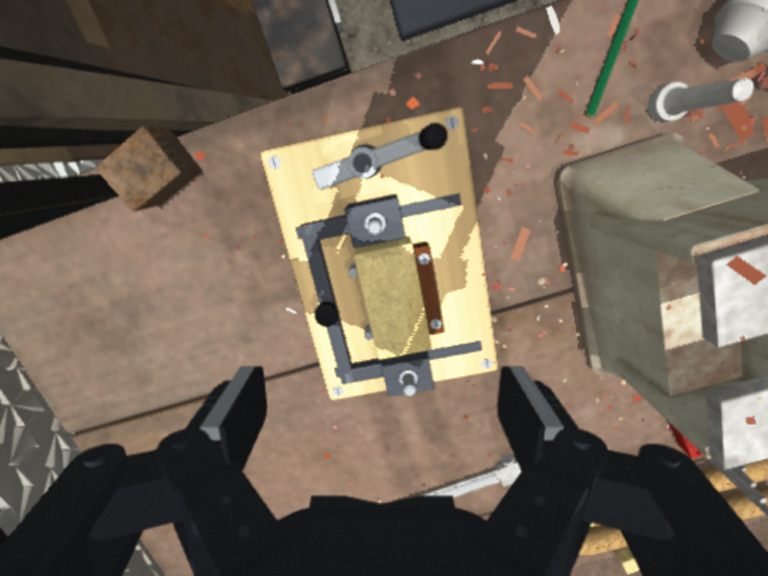

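The view shows the jig clearly: pins at about (375,225) and (408,380), knob at (432,136), pivot at (365,162), finger pointing left (open), and base corners at (262,152), (462,108), (496,366) and (333,398). Next I refine these.

Run:
```python
from h import *
np.set_printoptions(precision=1,suppress=True)
z=np.load('w1.npz'); im,d,K,D,T=[z[k] for k in('im','d','K','D','T')]
g=cv2.cvtColor(im,cv2.COLOR_RGB2GRAY)
c=onplane(np.array([(262,152),(462,108),(496,366),(333,398)])/1.5,18,K,D,T)[:,:2]
print(c, c.mean(0)); print([np.linalg.norm(c[i]-c[i-1]) for i in range(4)])
print('yaw',np.degrees([np.arctan2(*(c[3]-c[0])[::-1]),np.arctan2(*(c[2]-c[1])[::-1])]), 'y', np.degrees(np.arctan2(*(c[1]-c[0])[::-1]))-90)
tip=onplane(np.array([(376,227),(408,389)])/1.5,70,K,D,T); base=onplane(np.array([(374,222),(408,378)])/1.5,50,K,D,T); print(tip,base)
print('pivot',onplane(np.array([(365,160)])/1.5,80,K,D,T),'knob',onplane(np.array([(432,136)])/1.5,104,K,D,T))
a=[im[130:172,230:272],im[235:277,250:292]]
save('pins.png',np.hstack([cv2.resize(x,None,fx=9,fy=9,interpolation=cv2.INTER_NEAREST) for x in a]))
```

```text
[[ 385.8 -392.9]
 [ 402.6 -239.7]
 [ 620.5 -263.6]
 [ 606.7 -415.4]] [ 503.9 -327.9]
[np.float64(222.07380456037774), np.float64(154.1216496854713), np.float64(219.24974534098934), np.float64(152.4598789917913)]
yaw [-5.8 -6.3] y -6.250406724834875
[[ 459.1 -324.4   70. ]
 [ 586.5 -339.9   70. ]] [[ 458.4 -326.    50. ]
 [ 589.  -339.4   50. ]]
pivot [[ 415.6 -317.3   80. ]] knob [[ 414.8 -276.8  104. ]]
```

View pics/pins.png

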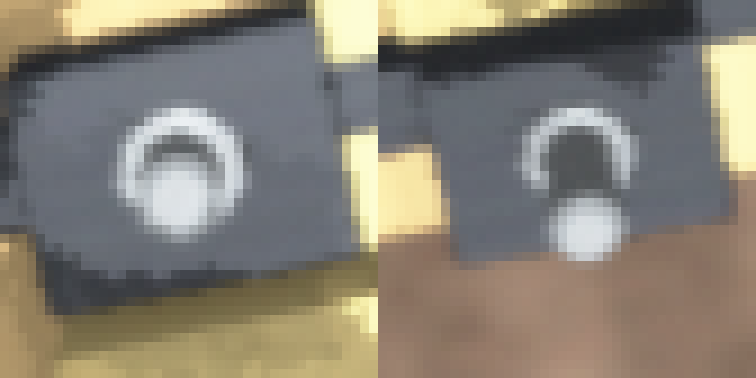

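```bash
python3 -m jog '[{"linear":[0,0,0],"turn":[0,0,-0.1025],"jaw":0.085},{"linear":[0,0,0],"turn":[0,0,-0.1025],"jaw":0.085},{"linear":[-0.016,0.0007,0.036],"turn":[0,0,0],"jaw":0.085},{"linear":[-0.016,0.0007,0.036],"turn":[0,0,0],"jaw":0.085},{"linear":[0,0,0],"turn":[0,0,0],"jaw":0.085},{"linear":[0,0,0],"turn":[0,0,0],"jaw":0.085},{"linear":[0,0,0],"turn":[0,0,0],"jaw":0.085}]'
python3 - <<'E'
from h import *
print(telemetry.get_state()['tcp_pos'],telemetry.get_state()['eef_rot'])
im,d,K,D,T=snap('wrist'); save('w2.png',cv2.resize(im,(768,576),interpolation=cv2.INTER_CUBIC)); np.savez('w2.npz',im=im,d=d,K=K,D=D,T=T)
E
```

```text
clock: 3.9
tcp_pos: [524.2, -335.6, 132.1]
eef_rot: [0.168, 3.134, -0.004]
wrist_force: [-0.7, -0.3, -0.8]
grip_width: 0.994
grasp_force: 0.0
[ 524.24148545 -335.63366777  132.05476655] [ 0.16774744  3.13378497 -0.00372201]
```

View pics/w2.png

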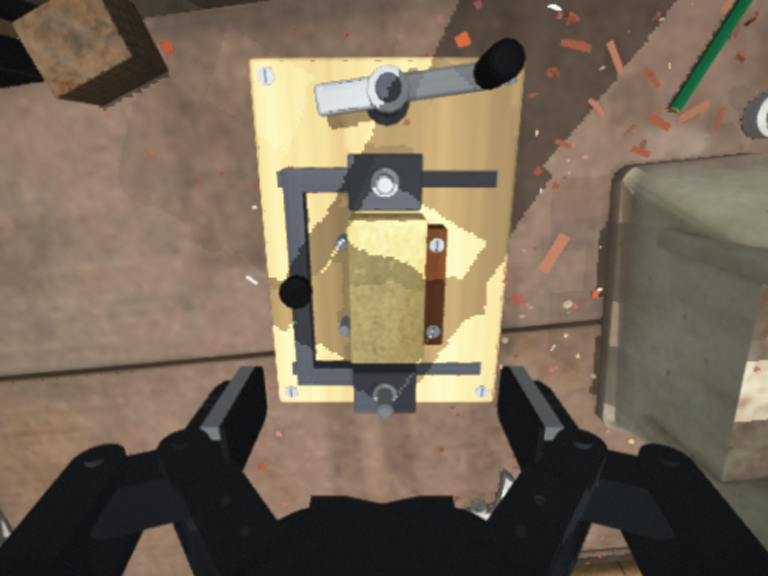

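Jig axis is vertical in this view. The pin tips are at about (385,184) and (385,407), and the gripper is well aligned in yaw.

Run:
```python
from h import *
np.set_printoptions(precision=2,suppress=True)
z=np.load('w2.npz'); im,d,K,D,T=[z[k] for k in('im','d','K','D','T')]
g=cv2.cvtColor(im,cv2.COLOR_RGB2GRAY)
tips=[]
for (u,v),th in(((256.5,122.5),200),((256.5,271),105)):
    w=g[int(v)-7:int(v)+9,int(u)-8:int(u)+9].astype(int); print(w)
def depthz(u,v):
    return bydepth([(u,v)],d,K,D,T)[0]
for n,p in dict(tip1=(256,122),tip2=(256,271),block=(256,190),base=(325,60),knob=(333,40),ebl=(240,112),eb2=(246,262)).items(): print(n,depthz(*p))
for p in((256.5,122.5),(256.5,271)): print(onplane([p],70,K,D,T))
c=onplane(np.array([(249,58),(526,58),(493,403),(280,401)])/1.5,18,K,D,T)[:,:2]; print(c,[np.linalg.norm(c[i]-c[i-1]) for i in range(4)],np.degrees([np.arctan2(*(c[3]-c[0])[::-1]),np.arctan2(*(c[2]-c[1])[::-1])]))
```

```text
[[ 66  87 112 119 121 120 116 108 107 108 125 141 141 141 136 118  86]
 [ 77 105 118 120 117 108 101 102 106 101 100 109 126 140 140 135 115]
 [ 93 116 119 117 116 134 146 160 164 152 115 104 108 123 137 138 126]
 [106 120 118 113 128 165 177 185 190 183 139 121 110 109 124 137 135]
 [116 121 119 121 142 186 216 230 232 230 219 183 131 114 121 138 137]
 [119 123 134 158 179 216 234 238 239 237 235 226 185 126 120 139 138]
 [117 125 142 172 204 233 238 239 238 238 238 236 220 147 134 147 139]
 [119 126 143 176 213 236 238 239 237 238 238 239 233 199 166 157 148]
 [128 125 140 182 221 237 239 238 237 238 239 241 238 224 180 187 200]
 [140 148 151 185 222 237 238 237 238 239 240 241 237 220 186 207 214]
 [175 221 213 188 214 235 237 237 238 240 241 239 231 194 193 224 216]
 [160 228 224 186 193 222 235 238 239 241 240 235 212 163 197 230 215]
 [124 197 225 210 184 193 222 234 238 238 232 211 184 183 213 220 172]
 [119 155 205 224 209 177 183 196 209 211 193 183 187 213 216 172 132]
 [119 127 153 194 212 174 177 184 186 185 192 207 211 220 181 134 121]
 [117 119 125 146 181 206 223 223 2
[... 964 characters left out ...]
4 132 132 133 131 124 128 131 134 133 131 125 119 115 116 116 116]
 [133 133 132 131 129 124 122 126 130 125 122 120 119 119 119 119 117]
 [132 133 132 132 130 127 124 124 127 121 122 121 121 120 119 119 118]]
tip1 [ 458.1  -326.11   70.1 ]
tip2 [ 585.14 -339.5    69.07]
block [ 517.1  -332.22   48.12]
base [ 416.17 -261.65   17.78]
knob [ 415.65 -278.28  103.82]
ebl [ 450.42 -337.96   50.02]
eb2 [ 587.08 -349.19   50.2 ]
[[ 458.5  -325.78   70.  ]]
[[ 584.55 -339.     70.  ]]
[[ 385.17 -394.53]
 [ 401.82 -239.56]
 [ 625.84 -263.08]
 [ 607.52 -418.24]] [np.float64(223.6111932348999), np.float64(155.86156191244964), np.float64(225.25490288945352), np.float64(156.23596710384737)] [-6.09 -5.99]
```

```bash
python3 -m jog '[{"linear":[0,0,-0.053],"turn":[0,0,0],"jaw":0.085},{"linear":[0,0,-0.053],"turn":[0,0,0],"jaw":0.085},{"linear":[0,0,-0.053],"turn":[0,0,0],"jaw":0.085},{"linear":[0.0394,0.03,0],"turn":[0,0,0],"jaw":0.085},{"linear":[0.0394,0.03,0],"turn":[0,0,0],"jaw":0.085},{"linear":[0.0394,0.03,0],"turn":[0,0,0],"jaw":0.085},{"linear":[0.0394,0.03,0],"turn":[0,0,0],"jaw":0.085},{"linear":[0.0086,0.0493,0],"turn":[0,0,0],"jaw":0.085},{"linear":[0.0086,0.0493,0],"turn":[0,0,0],"jaw":0.085},{"linear":[0.0086,0.0493,0],"turn":[0,0,0],"jaw":0.085},{"linear":[0.0086,0.0493,0],"turn":[0,0,0],"jaw":0.085},{"linear":[0.0086,0.0493,0],"turn":[0,0,0],"jaw":0.085},{"linear":[0.0086,0.0493,0],"turn":[0,0,0],"jaw":0.085}]'
python3 -m jog '[{"linear":[0,0,0],"turn":[0,0,0.171],"jaw":0.085},{"linear":[0,0,0],"turn":[0,0,0.171],"jaw":0.085},{"linear":[0,0,0],"turn":[0,0,0.171],"jaw":0.085},{"linear":[0,0,0],"turn":[0,0,0.171],"jaw":0.085},{"linear":[0,0,0],"turn":[0,0,0.171],"jaw":0.085},{"linear":[0,0,0],"turn":[0,0,0.171],"jaw":0.085},{"linear":[0,0,0],"turn":[0,0,0.171],"jaw":0.085},{"linear":[0,0,0],"turn":[0,0,0.171],"jaw":0.085},{"linear":[0.0212,0.0123,0.0375],"turn":[0,0,0],"jaw":0.085},{"linear":[0.0212,0.0123,0.0375],"turn":[0,0,0],"jaw":0.085},{"linear":[0.0212,0.0123,0.0375],"turn":[0,0,0],"jaw":0.085},{"linear":[0.0212,0.0123,0.0375],"turn":[0,0,0],"jaw":0.085},{"linear":[0,0,0],"turn":[0,0,0],"jaw":0.085},{"linear":[0,0,0],"turn":[0,0,0],"jaw":0.085}]'
python3 - <<'E'
from h import *
np.set_printoptions(precision=2,suppress=True)
print(telemetry.get_state()['tcp_pos'],telemetry.get_state()['eef_rot'])
im,d,K,D,T=snap('wrist'); save('w3.png',cv2.resize(im,(768,576),interpolation=cv2.INTER_CUBIC)); np.savez('w3.npz',im=im,d=d,K=K,D=D,T=T)
z=np.load('w2.npz'); p=onplane([(256.6,123.4),(256.2,274.2)],70,*[z[k] for k in('K','D','T')]); print(p,np.degrees(np.arctan2(*(p[1]-p[0])[1::-1])))
M=np.array(imaging.calibration('wrist')['mount']); print('pins in w2 tool frame', (np.c_[p,[1,1]]@np.linalg.inv(z['T']@np.linalg.inv(M)).T)[:,:3])
E
```

```text
clock: 5.58
tcp_pos: [359.5, 102.2, 289.8]
eef_rot: [0.168, 3.133, 0.001]
wrist_force: [0.4, -1.2, -0.4]
grip_width: 0.994
grasp_force: 0.0
clock: 7.32
tcp_pos: [401.4, 189.9, 140.0]
eef_rot: [2.111, 2.324, 0.003]
wrist_force: [0.4, 0.6, 0.2]
grip_width: 0.996
grasp_force: 0.0
[401.42 189.87 140.02] [2.11 2.32 0.  ]
[[ 459.14 -325.77   70.  ]
 [ 587.81 -339.61   70.  ]] -6.137449882793119
pins in w2 tool frame [[ 67.44   2.24  61.84]
 [-61.97   2.22  62.37]]
```

View pics/w3.png

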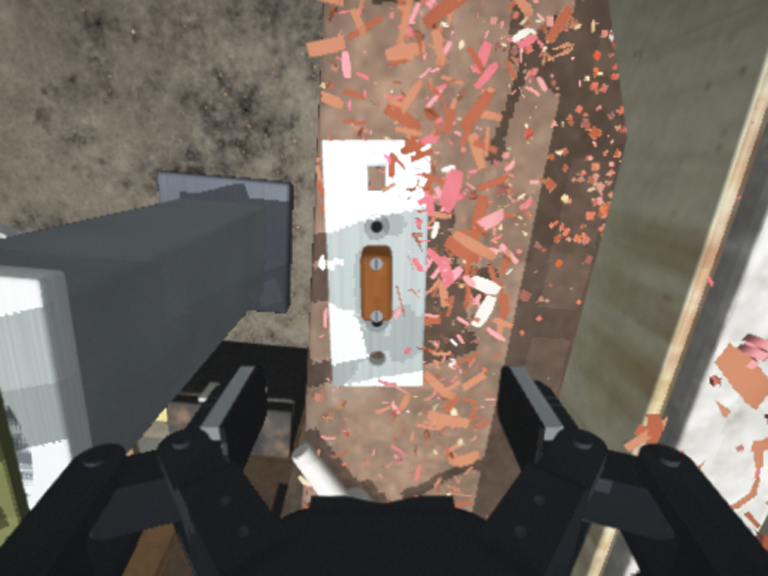

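Plate is upright in the image: slot at (376,178), round hole at (376,357), grip screws at (376,264) and (376,316).

Run:
```python
from h import *
np.set_printoptions(precision=2,suppress=True)
z=np.load('w3.npz'); im,d,K,D,T=[z[k] for k in('im','d','K','D','T')]
M=np.array(imaging.calibration('wrist')['mount']); Ti=np.linalg.inv(T@np.linalg.inv(M))
def tool(p): return (np.c_[p,np.ones(len(p))]@Ti.T)[:,:3]
for n,uv,h in(('screws',[(376,264),(376,316)],44),('holes',[(376,178),(377,357)],10),('corners',[(322,141),(430,141),(423,385),(331,386)],10)):
    p=onplane(np.array(uv)/1.5,h,K,D,T); print(n,p,tool(p),'mean',p.mean(0),tool(p).mean(0))
print('depth',bydepth([(230,180),(250.7,190)],d,K,D,T))
```

```text
screws [[397.12 208.25  44.  ]
 [400.22 174.57  44.  ]] [[ 18.69  -2.74  96.01]
 [-15.13  -2.89  96.  ]] mean [398.67 191.41  44.  ] [ 1.78 -2.81 96.01]
holes [[392.32 256.56  10.  ]
 [404.88 128.15  10.  ]] [[ 67.23  -2.97 130.03]
 [-61.8   -2.78 129.99]] mean [398.6  192.35  10.  ] [  2.71  -2.87 130.01]
corners [[356.32 275.89  10.  ]
 [424.16 282.4   10.  ]
 [442.1  107.68  10.  ]
 [372.13 100.15  10.  ]] [[ 89.92 -36.95 129.95]
 [ 89.89  31.2  130.11]
 [-85.74  32.31 130.07]
 [-86.53 -38.06 129.9 ]] mean [398.68 191.53  10.  ] [  1.89  -2.87 130.01]
depth [[376.56 192.9    9.66]
 [398.4  194.52  42.5 ]]
```

```bash
python3 -m jog '[{"linear":[0.0011,-0.0014,0.035],"turn":[0,0,0],"jaw":0.085},{"linear":[0.0011,-0.0014,0.035],"turn":[0,0,0],"jaw":0.085},{"linear":[0,0,0.035],"turn":[0,0,0],"jaw":0.085},{"linear":[0,0,0.018],"turn":[0,0,0],"jaw":0.085},{"linear":[0,0,0],"turn":[0,0,0],"jaw":0.085},{"linear":[0,0,0],"turn":[0,0,0],"jaw":0.0},{"linear":[0,0,0],"turn":[0,0,0],"jaw":0.0},{"linear":[0,0,0],"turn":[0,0,0],"jaw":0.0},{"linear":[0,0,0],"turn":[0,0,0],"jaw":0.0},{"linear":[0,0,0],"turn":[0,0,0],"jaw":0.0},{"linear":[0,0,0],"turn":[0,0,0],"jaw":0.0},{"linear":[0,0,0],"turn":[0,0,0],"jaw":0.0},{"linear":[0,0,0],"turn":[0,0,0],"jaw":0.0}]'
```

```text
clock: 9.0
tcp_pos: [398.4, 192.1, 16.1]
eef_rot: [2.112, 2.325, 0.001]
wrist_force: [-1.3, -1.2, 6.7]
grip_width: 0.222
grasp_force: 60.9
```

```bash
python3 -m jog '[{"linear":[0,0,-0.015],"turn":[0,0,0],"jaw":0.0},{"linear":[0,0,-0.03],"turn":[0,0,0],"jaw":0.0},{"linear":[0,0,-0.045],"turn":[0,0,0],"jaw":0.0},{"linear":[0,0,-0.045],"turn":[0,0,0],"jaw":0.0},{"linear":[0,0,-0.045],"turn":[0,0,0],"jaw":0.0},{"linear":[0,0,-0.045],"turn":[0,0,0],"jaw":0.0},{"linear":[0,0,-0.045],"turn":[0,0,0],"jaw":0.0},{"linear":[-0.0293,-0.0156,0],"turn":[0,0,0],"jaw":0.0},{"linear":[-0.0293,-0.0156,0],"turn":[0,0,0],"jaw":0.0},{"linear":[-0.0293,-0.0156,0],"turn":[0,0,0],"jaw":0.0},{"linear":[0,0,0],"turn":[0,0,0],"jaw":0.0},{"linear":[0,0,0],"turn":[0,0,0],"jaw":0.0}]'
python3 - <<'E'
from h import *
np.set_printoptions(precision=2,suppress=True)
print(telemetry.get_state()['tcp_pos'],telemetry.get_state()['eef_rot'])
im,d,K,D,T=snap('wrist'); save('w4.png',cv2.resize(im,(768,576),interpolation=cv2.INTER_CUBIC)); np.savez('w4.npz',im=im,d=d,K=K,D=D,T=T)
E
```

```text
clock: 10.5
tcp_pos: [359.3, 100.0, 285.1]
eef_rot: [-2.112, -2.325, -0.0]
wrist_force: [0.1, 0.1, -3.6]
grip_width: 0.223
grasp_force: 59.7
[359.31 100.02 285.09] [-2.11 -2.32 -0.  ]
```

View pics/w4.png

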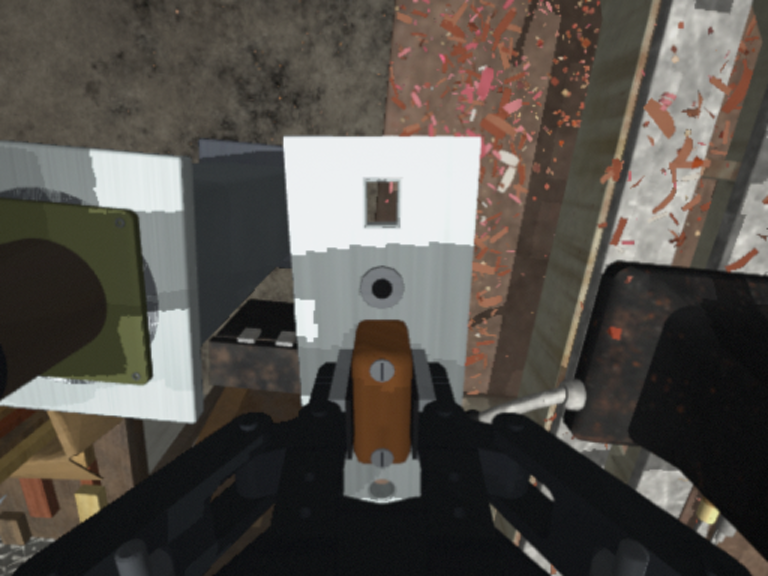

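The plate is held level. The slot rim spans about (363–400, 177–227), bush at (381,288), plate far corners at (284,137) and (481,137).

Run:
```python
from h import *
np.set_printoptions(precision=2,suppress=True)
z=np.load('w4.npz'); im,d,K,D,T=[z[k] for k in('im','d','K','D','T')]
M=np.array(imaging.calibration('wrist')['mount'])
g=cv2.cvtColor(im,cv2.COLOR_RGB2GRAY).astype(int)
print(g[132,232:278]); print(g[105:160,254])
print(d[100,220],bydepth([(220,100)],d,K,D,M), bydepth([(220,150)],d,K,D,M),bydepth([(295,150)],d,K,D,M))
f=lambda uv,h:onplane(np.array(uv)/1.5,h,K,D,M)
print('corners',f([(284,137),(481,137)],6)); print('side edges',f([(296,300),(472,300)],6))
print('slot',f([(363,200),(401,200),(382,177),(382,228)],6))
print('bush,screws',f([(381.5,288)],2),f([(381.5,371),(381.5,458)],-28))
```

```text
[239 239 239 239 239 239 239 239 239 234 213 169 119  88  80  85  89  88
  80  51  60  66  67  65  62  66  70  64  64  62  64  66  85 140 197 226
 238 239 239 239 239 239 239 239 239 239]
[239 239 239 239 239 239 239 239 239 239 239 239 237 218 199 143  83  62
  59  59  59  60  61  61  64  64  65  67  66  65  66  65  65  66  65  64
  64  64  63  64  65  68  74  86  98 154 179 220 237 240 239 239 240 239
 240]
140.7298 [[ 83.16 -17.24   5.8 ]] [[ 57.08 -18.27   6.13]] [[57.06 22.91  6.21]]
corners [[ 87.46 -32.92   6.  ]
 [ 87.45  34.77   6.  ]]
side edges [[ 27.97 -32.6    6.  ]
 [ 27.96  35.69   6.  ]]
slot [[66.08 -6.06  6.  ]
 [66.08  7.57  6.  ]
 [74.08  0.76  6.  ]
 [55.99  0.76  6.  ]]
bush,screws [[34.17  0.58  2.  ]] [[ 16.23   0.57 -28.  ]
 [-17.7    0.57 -28.  ]]
```

```bash
python3 -m jog '[{"linear":[0,0,0],"turn":[0,0,-0.171],"jaw":0.0},{"linear":[0,0,0],"turn":[0,0,-0.171],"jaw":0.0},{"linear":[0,0,0],"turn":[0,0,-0.171],"jaw":0.0},{"linear":[0,0,0],"turn":[0,0,-0.171],"jaw":0.0},{"linear":[0,0,0],"turn":[0,0,-0.171],"jaw":0.0},{"linear":[0,0,0],"turn":[0,0,-0.171],"jaw":0.0},{"linear":[0,0,0],"turn":[0,0,-0.171],"jaw":0.0},{"linear":[0,0,0],"turn":[0,0,-0.171],"jaw":0.0},{"linear":[-0.0088,-0.0493,0],"turn":[0,0,0],"jaw":0.0},{"linear":[-0.0088,-0.0493,0],"turn":[0,0,0],"jaw":0.0},{"linear":[-0.0088,-0.0493,0],"turn":[0,0,0],"jaw":0.0},{"linear":[-0.0088,-0.0493,0],"turn":[0,0,0],"jaw":0.0},{"linear":[-0.0088,-0.0493,0],"turn":[0,0,0],"jaw":0.0},{"linear":[-0.0088,-0.0493,0],"turn":[0,0,0],"jaw":0.0}]'
python3 -m jog '[{"linear":[-0.0388,-0.0295,0],"turn":[0,0,0],"jaw":0.0},{"linear":[-0.0388,-0.0295,0],"turn":[0,0,0],"jaw":0.0},{"linear":[-0.0388,-0.0295,0],"turn":[0,0,0],"jaw":0.0},{"linear":[-0.0388,-0.0295,0],"turn":[0,0,0],"jaw":0.0},{"linear":[0,0,0.05],"turn":[0,0,0],"jaw":0.0},{"linear":[0,0,0.05],"turn":[0,0,0],"jaw":0.0},{"linear":[0,0,0.045],"turn":[0,0,0],"jaw":0.0},{"linear":[0,0,0],"turn":[0,0,0],"jaw":0.0},{"linear":[0,0,0],"turn":[0,0,0],"jaw":0.0},{"linear":[0,0,0],"turn":[0,0,0],"jaw":0.0}]'
cat > st.py <<'E'
from h import *
import sys
np.set_printoptions(precision=2,suppress=True)
s=telemetry.get_state(); t=np.array(s['tcp_pos']); m=R.from_rotvec(s['eef_rot']).as_matrix()
print('tcp',t,'yaw_y',np.degrees(np.arctan2(m[1,1],m[0,1])),'tilt',m[:2,2],'F',s['wrist_force'],'M',s['ft_torque'])
print('to target, tool mm',m.T@(np.array([521.6,-333.9,t[2]])-t))
E
python3 st.py
```

```text
clock: 12.3
tcp_pos: [381.0, -201.0, 285.1]
eef_rot: [-0.166, -3.137, -0.001]
wrist_force: [1.3, -0.0, -1.5]
grip_width: 0.224
grasp_force: 60.1
clock: 13.55
tcp_pos: [524.1, -334.7, 143.8]
eef_rot: [0.167, 3.133, -0.005]
wrist_force: [1.3, 0.8, -3.7]
grip_width: 0.219
grasp_force: 60.3
tcp [ 524.12 -334.75  143.8 ] yaw_y 83.90451413447131 tilt [ 0. -0.] F [ 1.29  0.83 -3.69] M [-0.03  0.    0.02]
to target, tool mm [ 2.59  0.58 -0.01]
```

```bash
python3 -m jog '[{"linear":[0.0026,0.0006,0.024],"turn":[0,0,0],"jaw":0.0},{"linear":[0,0,0.024],"turn":[0,0,0],"jaw":0.0},{"linear":[0,0,0],"turn":[0,0,0],"jaw":0.0},{"linear":[0,0,0],"turn":[0,0,0],"jaw":0.0},{"linear":[0,0,0],"turn":[0,0,0],"jaw":0.0}]'
python3 st.py
python3 - <<'E'
from h import *
im,d,K,D,T=snap('wrist'); np.savez('w5.npz',im=im,d=d,K=K,D=D,T=T)
save('w5.png',np.hstack([cv2.resize(im[100:170,219:289],None,fx=6,fy=6,interpolation=cv2.INTER_NEAREST),cv2.resize(im[0:384,150:400],(274,420))]))
E
```

```text
clock: 14.18
tcp_pos: [520.9, -333.7, 94.6]
eef_rot: [0.167, 3.134, -0.003]
wrist_force: [0.8, 0.6, -3.1]
grip_width: 0.224
grasp_force: 60.2
tcp [ 520.89 -333.68   94.6 ] yaw_y 83.88189422190312 tilt [ 0. -0.] F [ 0.8   0.59 -3.08] M [-0.    0.02  0.03]
to target, tool mm [-0.73 -0.14  0.  ]
```

View pics/w5.png

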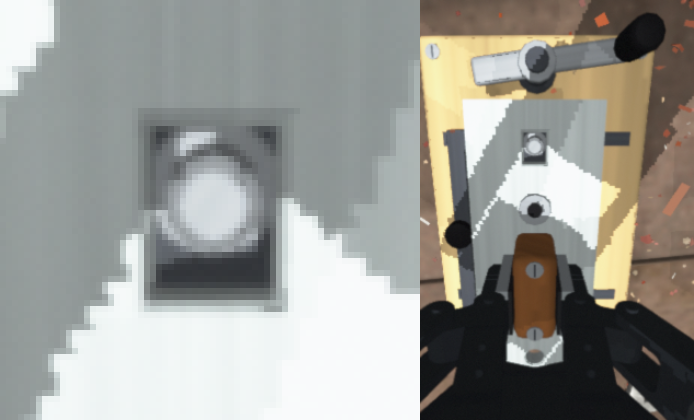

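Through the slot the pin tip appears centred at crop (212,203), against slot centre (213,210). I convert both, allowing for their different heights.

Run:
```python
from h import *
np.set_printoptions(precision=2,suppress=True)
z=np.load('w5.npz'); im,d,K,D,T=[z[k] for k in('im','d','K','D','T')]
M=np.array(imaging.calibration('wrist')['mount'])
g=cv2.cvtColor(im,cv2.COLOR_RGB2GRAY)
m=np.zeros_like(g); m[124:142,244:266]=(g[124:142,244:266]>150); 
print(g[122:146,242:268])
c=lambda u,v:(219+u/6-.5,100+v/6-.5)
pin=onplane([c(212,203)],24.6,K,D,M); bot=onplane([c(147,210),c(277,210),c(213,124),c(213,301)],6,K,D,M)
print('pin',pin,'slot',bot, bot.mean(0))
print('tip depth',bydepth([(254,134)],d,K,D,M))
```

```text
[[125 110  86  62  68  91 118 156 199 205 206 204 185 130 118 119 118 116
  112  99  78  62  73 106 132 140]
 [128 111  87  71  89 112 150 203 217 215 208 186 156 115 111 116 117 116
  115 112 100  78  74 107 131 141]
 [130 110  89  86 108 118 157 210 199 160 129 114 103  86  86  94 104 115
  114 114 110  98  82 108 130 140]
 [130 111  96 102 113 118 150 184 133 104  94 101 112  99  86  85  89 102
  113 113 112 105  93 109 131 140]
 [129 111 101 111 114 115 117 119 107 122 135 149 154 151 145 124  98  88
  101 112 112 112 110 116 131 139]
 [129 112 102 113 114 108  94 110 145 154 158 163 164 163 160 151 132  91
   88 102 111 113 112 118 132 139]
 [130 111 102 113 113 107  95 120 156 164 170 181 185 179 172 161 143 113
  109 103 112 112 112 116 132 139]
 [130 112 102 113 112 108 108 130 168 193 207 213 215 211 203 185 155 146
  141 120 113 114 111 115 132 140]
 [130 113 106 114 118 132 150 163 192 212 217 219 219 217 215 208 180 144
  153 140 112 112 111 116 132 139]
 [131 113 107 115 125 147 162 183 210 217 219 218 217 217 216 218 210 186
  160 148 126 114 112 115 131 140]
 [130 113 
[... 984 characters left out ...]
 104 100 101 107 124 138 153 159 158 150 152 160 156 130 130
  109  89  60  60 102 166 215 238]
 [217 138 124 102  99  98  96  98  97  88  94 104  99  98  89  87  75  72
   66  61  55  61 104 166 214 238]
 [217 138 124 100  95  87  67  65  62  57  59  61  61  61  56  56  55  55
   54  54  53  62 105 167 215 239]
 [217 138 118  72  63  60  55  54  55  54  53  54  54  54  54  54  54  53
   53  55  54  62 104 167 219 242]
 [218 138 116  66  53  54  53  53  53  54  54  53  53  54  54  53  53  53
   54  54  55  62 104 168 219 243]]
pin [[62.72  0.98 24.6 ]] slot [[64.05 -4.85  6.  ]
 [64.05  6.82  6.  ]
 [71.55  1.08  6.  ]
 [55.86  1.07  6.  ]] [63.88  1.03  6.  ]
tip depth [[62.46  1.08 23.39]]
```

```bash
python3 -m jog '[{"linear":[-0.0015,0,0.003],"turn":[0,0,0],"jaw":0.0},{"linear":[0,0,0.003],"turn":[0,0,0],"jaw":0.0},{"linear":[0,0,0.001],"turn":[0,0,0],"jaw":0.0},{"linear":[0,0,0.001],"turn":[0,0,0],"jaw":0.0},{"linear":[0,0,0.001],"turn":[0,0,0],"jaw":0.0},{"linear":[0,0,0.001],"turn":[0,0,0],"jaw":0.0},{"linear":[0,0,0],"turn":[0,0,0],"jaw":0.0}]'
python3 st.py
```

```text
clock: 15.1
tcp_pos: [521.4, -333.1, 82.3]
eef_rot: [0.168, 3.137, -0.0]
wrist_force: [0.5, -0.0, -4.0]
grip_width: 0.221
grasp_force: 60.3
tcp [ 521.37 -333.08   82.32] yaw_y 83.88004525076023 tilt [ 0. -0.] F [ 0.5  -0.03 -4.04] M [-0.15 -0.05 -0.03]
to target, tool mm [-0.32 -0.79  0.  ]
```

```bash
python3 -m jog '[{"linear":[0,0,0.001],"turn":[0,0,0],"jaw":0.0},{"linear":[0,0,0.001],"turn":[0,0,0],"jaw":0.0},{"linear":[0,0,0],"turn":[0,0,0],"jaw":0.0}]'
python3 st.py; python3 -m jog '[{"linear":[0,0,0.001],"turn":[0,0,0],"jaw":0.0},{"linear":[0,0,0.001],"turn":[0,0,0],"jaw":0.0},{"linear":[0,0,0],"turn":[0,0,0],"jaw":0.0}]'
python3 st.py
```

```text
clock: 15.48
tcp_pos: [521.4, -333.1, 80.3]
eef_rot: [0.168, 3.137, -0.0]
wrist_force: [0.7, -1.7, -3.2]
grip_width: 0.22
grasp_force: 60.3
tcp [ 521.36 -333.06   80.28] yaw_y 83.88309477243432 tilt [ 0. -0.] F [ 0.65 -1.71 -3.25] M [-0.13 -0.13 -0.  ]
to target, tool mm [-0.33 -0.81  0.  ]
clock: 15.85
tcp_pos: [521.4, -333.1, 78.3]
eef_rot: [0.168, 3.137, -0.0]
wrist_force: [1.1, -1.2, -3.1]
grip_width: 0.224
grasp_force: 60.4
tcp [ 521.36 -333.09   78.32] yaw_y 83.8798200823039 tilt [ 0. -0.] F [ 1.07 -1.19 -3.13] M [-0.21 -0.23 -0.02]
to target, tool mm [-0.32 -0.78  0.  ]
```

```bash
python3 -m jog '[{"linear":[0,0,0.001],"turn":[0,0,0],"jaw":0.0},{"linear":[0,0,0.001],"turn":[0,0,0],"jaw":0.0},{"linear":[0,0,0.001],"turn":[0,0,0],"jaw":0.0},{"linear":[0,0,0.001],"turn":[0,0,0],"jaw":0.0},{"linear":[0,0,0],"turn":[0,0,0],"jaw":0.0}]'
python3 -m jog '[{"linear":[0,0,0.001],"turn":[0,0,0],"jaw":0.0},{"linear":[0,0,0.001],"turn":[0,0,0],"jaw":0.0},{"linear":[0,0,0.001],"turn":[0,0,0],"jaw":0.0},{"linear":[0,0,0.001],"turn":[0,0,0],"jaw":0.0},{"linear":[0,0,0],"turn":[0,0,0],"jaw":0.0}]'
python3 st.py
```

```text
clock: 16.48
tcp_pos: [521.4, -333.1, 74.3]
eef_rot: [0.168, 3.137, -0.0]
wrist_force: [1.8, -1.4, -3.6]
grip_width: 0.225
grasp_force: 60.4
clock: 17.1
tcp_pos: [521.3, -333.1, 70.3]
eef_rot: [0.168, 3.137, -0.0]
wrist_force: [2.4, -1.7, -4.2]
grip_width: 0.222
grasp_force: 60.5
tcp [ 521.33 -333.1    70.27] yaw_y 83.87789981939135 tilt [ 0. -0.] F [ 2.37 -1.67 -4.16] M [-0.38 -0.4  -0.04]
to target, tool mm [-0.36 -0.77  0.  ]
```

```bash
for i in 1; do python3 -m jog '[{"linear":[0,0,0.001],"turn":[0,0,0],"jaw":0.0},{"linear":[0,0,0.001],"turn":[0,0,0],"jaw":0.0},{"linear":[0,0,0],"turn":[0,0,0],"jaw":0.0}]'; python3 -m jog '[{"linear":[0,0,0.001],"turn":[0,0,0],"jaw":0.0},{"linear":[0,0,0],"turn":[0,0,0],"jaw":0.0}]'; done
python3 st.py
```

```text
clock: 17.48
tcp_pos: [521.3, -333.1, 68.3]
eef_rot: [0.168, 3.137, -0.0]
wrist_force: [2.3, -2.2, -2.9]
grip_width: 0.226
grasp_force: 60.5
clock: 17.73
tcp_pos: [521.3, -333.1, 67.3]
eef_rot: [0.168, 3.137, -0.0]
wrist_force: [2.0, -2.2, -2.6]
grip_width: 0.222
grasp_force: 60.5
tcp [ 521.32 -333.08   67.31] yaw_y 83.87943903831196 tilt [ 0. -0.] F [ 2.02 -2.22 -2.62] M [-0.37 -0.43 -0.04]
to target, tool mm [-0.37 -0.78  0.  ]
```

```bash
python3 -m jog '[{"linear":[0,0,0.0006],"turn":[0,0,0],"jaw":0.0},{"linear":[0,0,0],"turn":[0,0,0],"jaw":0.0}]'; python3 -m jog '[{"linear":[0,0,0.0006],"turn":[0,0,0],"jaw":0.0},{"linear":[0,0,0],"turn":[0,0,0],"jaw":0.0}]'
python3 st.py
```

```text
clock: 17.98
tcp_pos: [521.3, -333.0, 66.7]
eef_rot: [0.168, 3.137, -0.0]
wrist_force: [1.8, -2.3, -2.7]
grip_width: 0.219
grasp_force: 60.5
clock: 18.23
tcp_pos: [521.4, -333.1, 66.2]
eef_rot: [0.168, 3.137, -0.0]
wrist_force: [2.1, -2.1, -2.1]
grip_width: 0.221
grasp_force: 60.6
tcp [ 521.35 -333.07   66.21] yaw_y 83.88417865598223 tilt [ 0. -0.] F [ 2.09 -2.09 -2.07] M [-0.4  -0.34 -0.06]
to target, tool mm [-0.34 -0.8   0.  ]
```

```bash
python3 -m jog '[{"linear":[0,0,0.0005],"turn":[0,0,0],"jaw":0.0},{"linear":[0,0,0],"turn":[0,0,0],"jaw":0.0}]'; python3 -m jog '[{"linear":[0,0,0.0004],"turn":[0,0,0],"jaw":0.0},{"linear":[0,0,0],"turn":[0,0,0],"jaw":0.0}]'
python3 st.py
```

```text
clock: 18.48
tcp_pos: [521.4, -333.1, 66.2]
eef_rot: [0.168, 3.137, -0.0]
wrist_force: [0.8, -1.5, 2.3]
grip_width: 0.22
grasp_force: 61.1
clock: 18.73
tcp_pos: [521.4, -333.1, 66.2]
eef_rot: [0.168, 3.137, -0.0]
wrist_force: [-1.5, -1.3, 4.5]
grip_width: 0.219
grasp_force: 61.6
tcp [ 521.41 -333.09   66.15] yaw_y 83.883152923715 tilt [ 0. -0.] F [-1.49 -1.27  4.47] M [ 0.02  0.15 -0.08]
to target, tool mm [-0.28 -0.78  0.  ]
```

```bash
python3 -m jog '[{"linear":[0,0,0],"turn":[0,0,0],"jaw":0.03},{"linear":[0,0,0],"turn":[0,0,0],"jaw":0.05},{"linear":[0,0,0],"turn":[0,0,0],"jaw":0.05},{"linear":[0,0,0],"turn":[0,0,0],"jaw":0.05},{"linear":[0,0,-0.01],"turn":[0,0,0],"jaw":0.05},{"linear":[0,0,-0.03],"turn":[0,0,0],"jaw":0.05},{"linear":[0,0,-0.04],"turn":[0,0,0],"jaw":0.05},{"linear":[0.03,0,-0.02],"turn":[0,0,0],"jaw":0.05},{"linear":[0.03,0,0],"turn":[0,0,0],"jaw":0.05},{"linear":[0,0,0],"turn":[0,0,0],"jaw":0.05},{"linear":[0,0,0],"turn":[0,0,0],"jaw":0.05},{"linear":[0,0,0],"turn":[0,0,0],"jaw":0.05}]'
python3 st.py
python3 - <<'E'
from h import *
np.set_printoptions(precision=1,suppress=True)
im,d,K,D,T=snap('wrist'); np.savez('w6.npz',im=im,d=d,K=K,D=D,T=T)
save('w6.png',cv2.resize(im,(768,576)))
v,u=np.mgrid[0:384,0:512]; uv=np.c_[u.ravel(),v.ravel()]; dd=d.ravel()
P=(rays(uv,K,D)*dd[:,None])@T[:3,:3].T+T[:3,3]
m=(dd>0)&(np.hypot(P[:,0]-415,P[:,1]+300)<60)
for lo,hi in((101,107),(94,101),(86,94),(76,86),(70,76),(64,70)):
    q=m&(P[:,2]>lo)&(P[:,2]<hi); print(lo,hi,q.sum(),(P[q].mean(0),P[q].min(0),P[q].max(0),uv[q].mean(0)) if q.any() else '')
q=(dd>0)&(P[:,2]>57)&(P[:,2]<63)&(abs(P[:,0]-520)<110)&(abs(P[:,1]+333)<60)
A=np.c_[P[q][:,:2]-[520,-333],np.ones(q.sum())]; print('plate top plane',np.linalg.lstsq(A,P[q][:,2],rcond=None)[0]*[1e3,1e3,1],'(mrad,mrad,z)',q.sum())
E
```

```text
clock: 20.23
tcp_pos: [462.2, -326.7, 165.3]
eef_rot: [0.167, 3.137, 0.0]
wrist_force: [-0.7, -0.1, 0.8]
grip_width: 0.585
grasp_force: 0.0
tcp [ 462.21 -326.67  165.27] yaw_y 83.90303011386044 tilt [0. 0.] F [-0.71 -0.11  0.81] M [-0.01 -0.02 -0.04]
to target, tool mm [-59.82  -0.89   0.01]
101 107 287 (array([ 414.5, -275.2,  103.2]), array([ 407.6, -281.9,  101.1]), array([ 422. , -268.1,  105.3]), array([314.1, 141.4]))
94 101 44 (array([ 411.7, -279.2,   98.1]), array([ 407.4, -282.3,   94.1]), array([ 421.5, -271.4,  101. ]), array([307.4, 137.3]))
86 94 39 (array([ 411.2, -279.3,   89.9]), array([ 407.4, -282.3,   86.4]), array([ 418.9, -272.3,   93.8]), array([305.3, 135.5]))
76 86 181 (array([ 415.1, -311.1,   78.1]), array([ 407.5, -325.2,   76.1]), array([ 421.5, -272. ,   85.5]), array([265.3, 142.5]))
70 76 376 (array([ 419.7, -319.4,   71.1]), array([ 406.7, -352.7,   70. ]), array([ 462.1, -275.9,   76. ]), array([255.9, 147.6]))
64 70 942 (array([ 418.4, -317.7,   68.8]), array([ 406.3, -353.8,   64.1]), array([ 463.4, -275.3,   70. ]), array([257.7, 145.5]))
plate top plane [ 0.3  0.7 60.2] (mrad,mrad,z) 8602
```

View pics/w6.png

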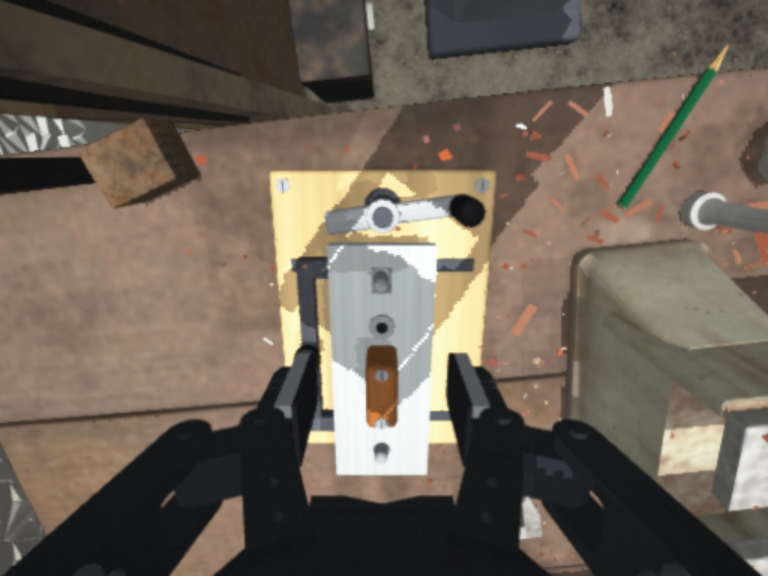

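Plate is home: its top plane measures z = 60.2 mm with under 1 mrad of tilt. The knob is at (466,210) and pivot at (382,215), still open. Next I cage the knob with the jaws.

```bash
python3 -m jog '[{"linear":[0,0,0],"turn":[0,0,0.1818],"jaw":0.032},{"linear":[0,0,0],"turn":[0,0,0.1818],"jaw":0.032},{"linear":[0,0,0],"turn":[0,0,0.1818],"jaw":0.032},{"linear":[0,0,0],"turn":[0,0,0.1818],"jaw":0.032},{"linear":[0,0,0],"turn":[0,0,0.1818],"jaw":0.032},{"linear":[0,0,0],"turn":[0,0,0.1818],"jaw":0.032},{"linear":[0,0,0],"turn":[0,0,0.1818],"jaw":0.032},{"linear":[0,0,0],"turn":[0,0,0.1818],"jaw":0.032},{"linear":[0.0256,-0.0237,0],"turn":[0,0,0],"jaw":0.032},{"linear":[0.0256,-0.0237,0],"turn":[0,0,0],"jaw":0.032},{"linear":[0,0,0],"turn":[0,0,0],"jaw":0.032},{"linear":[0,0,0],"turn":[0,0,0],"jaw":0.032},{"linear":[0,0,0],"turn":[0,0,0],"jaw":0.032}]'
sed -i 's/521.6,-333.9/414.4,-276.0/' st.py; python3 st.py
```

```text
clock: 21.9
tcp_pos: [414.5, -276.5, 165.5]
eef_rot: [2.21, 2.232, 0.0]
wrist_force: [0.7, -0.8, 0.2]
grip_width: 0.373
grasp_force: 0.0
tcp [ 414.46 -276.52  165.5 ] yaw_y 0.5490922937387742 tilt [ 0. -0.] F [ 0.66 -0.8   0.19] M [ 0.03  0.05 -0.04]
to target, tool mm [ 0.52 -0.05 -0.  ]
```

Aligned. Descending around the knob, then narrowing the cage.

```bash
python3 -m jog '[{"linear":[0.0005,0,0.03],"turn":[0,0,0],"jaw":0.032},{"linear":[0,0,0.025],"turn":[0,0,0],"jaw":0.032},{"linear":[0,0,0.01],"turn":[0,0,0],"jaw":0.032},{"linear":[0,0,0.01],"turn":[0,0,0],"jaw":0.032},{"linear":[0,0,0.01],"turn":[0,0,0],"jaw":0.032},{"linear":[0,0,0],"turn":[0,0,0],"jaw":0.02},{"linear":[0,0,0],"turn":[0,0,0],"jaw":0.02},{"linear":[0,0,0],"turn":[0,0,0],"jaw":0.02}]'; python3 st.py
```

```text
clock: 22.9
tcp_pos: [414.1, -275.7, 80.9]
eef_rot: [2.21, 2.231, 0.0]
wrist_force: [0.5, -0.1, -0.2]
grip_width: 0.236
grasp_force: 0.0
tcp [ 414.07 -275.66   80.89] yaw_y 0.5484063423786771 tilt [ 0. -0.] F [ 0.45 -0.07 -0.16] M [-0.02  0.02  0.02]
to target, tool mm [-0.34  0.33  0.  ]
```

```bash
python3 -m jog '[{"linear":[-0.0005,-0.007,0],"turn":[0,0,-0.157],"jaw":0.02},{"linear":[-0.0005,-0.007,0],"turn":[0,0,-0.157],"jaw":0.02},{"linear":[-0.0005,-0.007,0],"turn":[0,0,-0.157],"jaw":0.02},{"linear":[-0.0005,-0.007,0],"turn":[0,0,-0.157],"jaw":0.02},{"linear":[0,0,0],"turn":[0,0,0],"jaw":0.02}]'; python3 st.py
python3 -m jog '[{"linear":[-0.0005,-0.007,0],"turn":[0,0,-0.157],"jaw":0.02},{"linear":[-0.0005,-0.007,0],"turn":[0,0,-0.157],"jaw":0.02},{"linear":[-0.0005,-0.007,0],"turn":[0,0,-0.157],"jaw":0.02},{"linear":[-0.0005,-0.007,0],"turn":[0,0,-0.157],"jaw":0.02},{"linear":[0,0,0],"turn":[0,0,0],"jaw":0.02}]'; python3 st.py
```

```text
clock: 23.52
tcp_pos: [387.6, -284.3, 80.8]
eef_rot: [1.416, 2.803, -0.0]
wrist_force: [0.7, 0.0, 0.1]
grip_width: 0.234
grasp_force: 0.0
tcp [ 387.56 -284.33   80.82] yaw_y 36.39592766656178 tilt [ 0. -0.] F [0.67 0.04 0.11] M [0.05 0.   0.04]
to target, tool mm [-9.22 26.54  0.01]
clock: 24.15
tcp_pos: [371.3, -306.5, 80.4]
eef_rot: [0.484, 3.104, -0.0]
wrist_force: [-0.6, 0.6, -0.4]
grip_width: 0.235
grasp_force: 0.0
tcp [ 371.31 -306.53   80.42] yaw_y 72.27148343656869 tilt [ 0. -0.] F [-0.6   0.61 -0.38] M [ 0.01 -0.03  0.07]
to target, tool mm [-31.75  42.2   -0.01]
```

```bash
python3 -m jog '[{"linear":[-0.0003,-0.0045,0],"turn":[0,0,-0.1],"jaw":0.02},{"linear":[-0.0003,-0.0045,0],"turn":[0,0,-0.1],"jaw":0.02},{"linear":[0,0,0],"turn":[0,0,0],"jaw":0.02}]'; python3 st.py
python3 -m jog '[{"linear":[0,-0.001,0],"turn":[0,0,0],"jaw":0.02},{"linear":[0,-0.001,0],"turn":[0,0,0],"jaw":0.02},{"linear":[0,0,0],"turn":[0,0,0],"jaw":0.02}]'; python3 st.py
python3 - <<'E'
from h import *
im,d,K,D,T=snap('side'); np.savez('side1.npz',im=im,d=d,K=K,D=D,T=T)
save('s1.png',cv2.resize(im[225:355,235:385],None,fx=4,fy=4,interpolation=cv2.INTER_CUBIC))
E
```

```text
clock: 24.52
tcp_pos: [369.5, -315.0, 80.1]
eef_rot: [-0.172, -3.136, -0.0]
wrist_force: [-0.5, 1.1, 1.0]
grip_width: 0.235
grasp_force: 0.1
tcp [ 369.52 -314.99   80.13] yaw_y 83.72318384654719 tilt [-0.  0.] F [-0.46  1.1   0.99] M [ 0.04 -0.07  0.04]
to target, tool mm [-40.35  43.66  -0.01]
clock: 24.9
tcp_pos: [369.1, -316.9, 80.0]
eef_rot: [-0.166, -3.137, -0.001]
wrist_force: [-0.7, 1.7, 0.3]
grip_width: 0.237
grasp_force: 0.8
tcp [ 369.11 -316.93   80.  ] yaw_y 83.92542091157708 tilt [-0.  0.] F [-0.66  1.71  0.31] M [0.25 0.19 0.02]
to target, tool mm [-40.7  45.5  -0. ]
```

```bash
python3 -m jog '[{"linear":[0,-0.001,0],"turn":[0,0,0],"jaw":0.02},{"linear":[0,0,0],"turn":[0,0,0],"jaw":0.02}]'; python3 st.py
python3 -m jog '[{"linear":[0,-0.001,0],"turn":[0,0,0],"jaw":0.02},{"linear":[0,0,0],"turn":[0,0,0],"jaw":0.02}]'; python3 st.py
```

```text
clock: 25.2
tcp_pos: [369.1, -318.2, 80.0]
eef_rot: [-0.166, -3.137, -0.0]
wrist_force: [-0.4, 1.4, 0.1]
grip_width: 0.232
grasp_force: 0.7
tcp [ 369.1  -318.15   80.04] yaw_y 83.95781129339987 tilt [-0.  0.] F [-0.4   1.41  0.07] M [0.19 0.09 0.07]
to target, tool mm [-40.61  46.69  -0.  ]
clock: 25.45
tcp_pos: [369.0, -319.0, 80.1]
eef_rot: [-0.165, -3.137, -0.001]
wrist_force: [-1.4, 2.5, 0.1]
grip_width: 0.233
grasp_force: 1.3
tcp [ 369.02 -318.96   80.07] yaw_y 83.96658796388557 tilt [-0.  0.] F [-1.39  2.53  0.07] M [0.41 0.18 0.08]
to target, tool mm [-40.61  47.49   0.01]
```

```bash
python3 -m jog '[{"linear":[0,-0.0008,0],"turn":[0,0,0],"jaw":0.02},{"linear":[0,0,0],"turn":[0,0,0],"jaw":0.02}]'; python3 st.py
python3 -m jog '[{"linear":[0,-0.0008,0],"turn":[0,0,0],"jaw":0.02},{"linear":[0,0,0],"turn":[0,0,0],"jaw":0.02}]'; python3 st.py
```

```text
clock: 25.7
tcp_pos: [369.0, -319.1, 80.0]
eef_rot: [-0.166, -3.137, -0.004]
wrist_force: [-0.4, 6.4, 0.1]
grip_width: 0.23
grasp_force: 2.8
tcp [ 369.01 -319.11   80.04] yaw_y 83.95615915165081 tilt [-0.  0.] F [-0.4   6.36  0.1 ] M [0.94 0.07 0.04]
to target, tool mm [-40.6   47.65   0.09]
clock: 25.95
tcp_pos: [368.9, -319.2, 80.0]
eef_rot: [-0.166, -3.137, -0.006]
wrist_force: [-1.5, 8.5, 2.6]
grip_width: 0.233
grasp_force: 4.1
tcp [ 368.93 -319.17   79.96] yaw_y 83.95421365181876 tilt [-0.  0.] F [-1.48  8.51  2.63] M [1.37 0.08 0.02]
to target, tool mm [-40.67  47.72   0.15]
```

The force rose sharply at the expected closed position, so the keeper is on its stop. Back off, open, retreat and check by depth.

```bash
python3 -m jog '[{"linear":[0,0.003,0],"turn":[0,0,0],"jaw":0.024},{"linear":[0,0,0],"turn":[0,0,0],"jaw":0.03},{"linear":[0,0,0],"turn":[0,0,0],"jaw":0.03},{"linear":[0,0,-0.02],"turn":[0,0,0],"jaw":0.03},{"linear":[0,0,-0.04],"turn":[0,0,0],"jaw":0.03},{"linear":[0,0,-0.04],"turn":[0,0,0],"jaw":0.03},{"linear":[-0.03,0,0],"turn":[0,0,0],"jaw":0.03},{"linear":[0,0,0],"turn":[0,0,0],"jaw":0.03},{"linear":[0,0,0],"turn":[0,0,0],"jaw":0.03},{"linear":[0,0,0],"turn":[0,0,0],"jaw":0.03}]'
python3 - <<'E'
from h import *
np.set_printoptions(precision=1,suppress=True)
for n in('wrist','side'):
    im,d,K,D,T=snap(n)
    v,u=np.mgrid[0:384,0:512]; uv=np.c_[u.ravel(),v.ravel()]; dd=d.ravel()
    P=(rays(uv,K,D)*dd[:,None])@T[:3,:3].T+T[:3,3]
    J=(P-[521.4,-333.1,0])@np.array([[.9943,.1068,0],[-.1068,.9943,0],[0,0,1]])
    for nm,q in(('knob',(abs(J[:,0]+130)<60)&(abs(J[:,1])<70)&(P[:,2]>98)&(P[:,2]<108)),('finger',(J[:,0]>-88)&(J[:,0]<-68)&(abs(J[:,1])<45)&(P[:,2]>64.5)&(P[:,2]<80)),('platetop',(abs(J[:,0])<86)&(abs(J[:,1])<33)&(P[:,2]>52)&(P[:,2]<63.5))):
        q&=dd>0
        if q.sum()>2:
            print(n,nm,q.sum(),'jig mean',J[q].mean(0),J[q].min(0),J[q].max(0))
            if nm=='platetop': print(np.linalg.lstsq(np.c_[J[q][:,:2],np.ones(q.sum())],J[q][:,2],rcond=None)[0]*[1e3,1e3,1])
E
python3 st.py
```

```text
clock: 27.2
tcp_pos: [398.3, -320.7, 179.4]
eef_rot: [-0.166, -3.136, -0.001]
wrist_force: [-0.4, -0.1, -0.7]
grip_width: 0.351
grasp_force: 0.0
wrist knob 244 jig mean [-151.7    1.8  102.9] [-158.4   -5.5   98.2] [-144.1    8.6  105. ]
wrist finger 189 jig mean [-80.3   1.9  69. ] [-87.9  -4.8  66. ] [-68.    8.7  70.7]
wrist platetop 4735 jig mean [-18.2   0.3  60.2] [-86.  -32.7  52.1] [69.1 33.  63.5]
[-1.1  1.3 60.2]
side knob 38 jig mean [-149.9   -1.5  102.2] [-156.7   -7.8   98.4] [-143.1    5.3  106. ]
side platetop 1048 jig mean [26.7 -7.7 59.5] [-58.9 -33.   52.8] [85.9 32.4 63.5]
[ -3.2 -15.7  59.4]
tcp [ 398.52 -320.78  179.69] yaw_y 83.95092010896236 tilt [-0.  0.] F [-0.23 -0.07 -0.08] M [-0.03  0.01  0.03]
to target, tool mm [-11.07  46.2    0.01]
```

```bash
python3 -c "
from bench import finish_job
print(finish_job())"
```

```text
the job is handed in; nothing more can be done
None
```

The bush plate is home and flat on both pins, the keeper is closed on its stop over the plate's end, and the robot is clear with the job handed in at about 27 s; no verdict was returned.

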